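# Block up the stage with the closest-fitting post

## Task

Block up the sliding stage of the grey height stand with the closest-fitting of the four round aluminium posts: choose the tallest one that still goes under the stage with about 5 mm to spare, stand it upright on the dark round mark on the base beneath the stage and let go of it. Then press the stage down until it rests on the post. Leave the other posts and everything else on the bench where they are.

Things in the scene. Friction and masses are not known exactly. Their poses are not given: they have to be found in the camera images.
- stand: Fixed grey height stand on the breadboard. Origin at table height under the middle of the stage's front edge; x points away from the open front to the column, y along the front edge, z up. Base plate 10 mm thick, x from -70 to 170 mm, y +-75 mm. Upright column 34 x 40 mm at x = 140 mm (cap 50 x 56 mm), 312 mm high; its foot block spans x 110 to 170 mm, y +-35 mm. The space under the stage is open in front and at both sides.
- stand_mark (a point): Centre of a dark round mark, 34 mm across, on the top face of the base plate (10 mm above the table), 24 mm behind the stage's front edge and beneath the stage. Same axes as the stand. A thin dark line on the base runs straight from its front edge to the mark. The post must stand here.
- stage (a joint): Height of the stage on its column, m, up positive, range -0.01 to 0.11: the clear space between base plate top and stage underside is 80 mm + this value. The stage is counterbalanced and stays where it is left; moving it takes about 5 N (plus 15 N per m/s).
- stage_edge (a point): Middle of the front lower edge of the stage, an aluminium plate 100 mm deep (stand x 0 to 100 mm), 110 mm wide, 6 mm thick, that slides up and down. Same axes as the stand. Its carriage, 56 mm wide and 50 mm high from the plate's underside, is at stand x 98 to 120 mm.
- stage_pad (a point): Centre of the top of the black round press pad, 32 mm across, 6 mm high, on top of the stage, 46 mm behind its front edge and 12 mm above its underside. Press here to lower the stage.
- post_80: Loose plain aluminium round post, 28 mm across, 80 mm high, about 130 g, standing upright. Origin at the centre of its foot, z up its axis.
- post_80_top (a point): Centre of the top face of the 80 mm post.
- post_105: Loose plain aluminium round post, 28 mm across, 105 mm high, about 170 g, standing upright. Origin at the centre of its foot, z up its axis.
- post_105_top (a point): Centre of the top face of the 105 mm post.
- post_130: Loose plain aluminium round post, 28 mm across, 130 mm high, about 210 g, standing upright. Origin at the centre of its foot, z up its axis.
- post_130_top (a point): Centre of the top face of the 130 mm post.
- post_155: Loose plain aluminium round post, 28 mm across, 155 mm high, about 251 g, standing upright. Origin at the centre of its foot, z up its axis.
- post_155_top (a point): Centre of the top face of the 155 mm post.
- wash_bottle: Loose white plastic bottle, 60 mm across, 160 mm high, upright; origin at its foot's centre. Leave alone, like the next six.
- reagent: Loose clear glass jar, blue lid, 70 mm across, 120 mm high; origin at its foot's centre.
- amber: Loose amber glass bottle, 60 mm across, 120 mm high; origin at its foot's centre.
- dish: Loose flat clear dish with lid, 68 mm across, 14 mm high; origin at its foot's centre.
- slide_box: Loose green box, 85 x 45 x 26 mm (x, y, z); origin at the centre of its underside.
- driver: Loose screwdriver, 160 mm long along its x, up to about 30 mm high, black handle to -x, lying flat.
- beaker: Loose glass beaker, 72 mm across, 85 mm high; origin at its foot's centre.

How it is judged:
By the outcome, as a careful person would: the job done as asked, in the order asked, and still so for the second after the job is handed in, with the robot touching nothing.
It also fails if it takes over 64 s, if anything falls off the work surface, if the arm or the gripper's body presses on something with over 40 N, if the wrist force passes 120 N, or if a joint passes its speed limit or range.

## Robot

A 7-joint arm with a two-finger parallel gripper is mounted at the origin on the work surface. World frame = base frame: x ahead of the robot, y to its left, z up, the work surface at z = 0. Lengths are in mm, angles in rad, forces in N, time in s.
With the tool pointing down it reaches from about 350 to 900 mm from the base axis. Payload 7.2 kg.
Tool frame: the origin (TCP) lies midway between the tips of the shut fingers; the grasp point (between the pads) lies 19 mm behind it; y points along the fingers, z is the direction in which the jaws open and shut, and the axes are right-handed (so a half turn about y gives the same grasp; the last joint's range is limited). The gripper opens to 88 mm and grips with 3 to 60 N. Pads are 20 mm wide; open, the fingers measure 115 mm over their backs; the gripper's body (75 mm by 178 mm) begins 61 mm behind the grasp point.
Start: joints at [-1.237, 0.411, -0.013, 1.596, 0.006, 1.134, -0.082], TCP at [244.432, 575.224, 222.653] pointing down, gripper open.
Joint ranges: [-2.95, 2.95], [-0.29, 1.99], [-1.47, 1.44], [0.14, 2.54], [-1.03, 4.17], [0.13, 1.85], [-2.86, 2.86]. Speed limits (rad/s): [2.39, 2.39, 3.01, 3.01, 3.14, 3.14, 3.14].

## Interface

Orientations are given as a rotation vector (axis times angle).
In Python, from workcell import arm, cams gives the robot as it stands. The module is installed in compiled form; this text tells all that it offers.
- The arm moves only by the tool apply_moves, never from a script. Its argument "series" is text: rows parted by semicolons, each of 7 numbers parted by spaces: the shift along the tool's x, y, z in units of 30 mm (1.0 is 30 mm), then the turn, a rotation vector about the tool's x, y, z in units of 8 degrees (1.0 is 8 degrees), then the finger opening in mm, from 0 to 87.8. A call has 1 to 20 rows; each row is the pose to reach, as a shift and turn from the pose commanded when the call began, along the tool's axes at that moment; what a row does not reach only later rows make up. A row lasts 1/10 s, in which the tool goes at most 50 mm and 8.59 degrees, less where a joint would pass 70% of its speed; a pose out of reach is approached as far as the arm can. A call with a gripper value outside its range is refused whole. The fingers move at their own pace and stop on an object; the grip force is fixed at half the most. Time passes only in rows, so rows that repeat a pose let the fingers close. It gives the time, the measured TCP pose, the force and the opening at its end, in the units of the state.
- arm.observe(): the state, without advancing time (a new reading comes with each control period).
- cams.grab_frame(name): name is "scene" or "top" or "wrist"; returns the picture (420x560x3 uint8, blue, green, red); there is no depth.
- cams.get_calibration(name): a dict with "fx", "fy", "cx", "cy" (pixels), "distortion" ([k1, k2, p1, p2, k3] as OpenCV has them; the pictures are not rectified), "cam_to_world" (4x4, takes a point from camera to world coordinates). Camera axes: x right, y up, looking along -z (the intrinsics and any distortion apply to the point x, -y, -z); pixel columns grow to the right and rows downward; lengths in mm; the calibration is good to about 2 mm. A picture is of the moment at which its call begins: read the wrist's pose just before it. get_calibration takes no time and is no camera call; for the wrist camera it gives the pose at the moment of the call.
- arm.close_job(): hands the job in, once; it reports no verdict.
The state is a dict: "clock": time; "q": joint angles; "dq": joint speeds; "joint_torque": joint torques, N m; "tcp_pos": TCP position; "ee_rot": TCP orientation; "force": force on the tool from outside, world axes, zero at the start; "ft_torque": the same for the moment, N m; "gripper_width": opening from 0.0 (shut) to 1.0 (fully open).
Only numpy, scipy, OpenCV 4.12 (cv2) and the standard library are available. Lean on these libraries where they do the work, as an engineer would, in place of code of your own. Each camera call takes 0.05 s, during which the arm holds its last target. There are 200 camera calls.

## Working session

There is one attempt and no reset: what is moved stays moved. The work goes in short steps, Python scripts to look and compute and a tool call to move; the robot and the scene stay as the last step left them, time stands still between calls to the robot, and variables do not carry over. Pictures are saved under pics/ and viewed, about 8 in all and at most 12, crops included, and the job is handed in when it is done.

Besides the shell and the picture viewer there is one more tool, called as name(argument=value, ...), one argument or row to a line, values as JSON. apply_moves: Moves the arm, as the interface text tells. Its arguments: {"type":"object","properties":{"series":{"type":"string"}},"required":["series"]}

```bash
mkdir -p pics; python3 - <<'E'
from workcell import arm, cams
import cv2, numpy as np
np.set_printoptions(precision=3,suppress=True)
for n in ("scene","top"):
    im=cams.grab_frame(n); cv2.imwrite(f"pics/{n}0.png",cv2.resize(im,None,fx=1.42,fy=1.42,interpolation=cv2.INTER_CUBIC)); cv2.imwrite(f"{n}_raw.png",im)
    c=cams.get_calibration(n); print(n,{k:(np.round(v,3).tolist()) for k,v in c.items()})
print(arm.observe())
E
```

```text
scene {'fx': 422.122, 'fy': 422.122, 'cx': 276.806, 'cy': 197.691, 'distortion': [-0.016, 0.0, 0.0, 0.0, 0.0], 'cam_to_world': [[0.048, -0.686, 0.726, 1269.889], [0.999, 0.039, -0.03, -48.463], [-0.008, 0.727, 0.687, 839.968], [0.0, 0.0, 0.0, 1.0]]}
top {'fx': 380.739, 'fy': 380.739, 'cx': 280.706, 'cy': 206.445, 'distortion': [0.015, 0.0, 0.0, 0.0, 0.0], 'cam_to_world': [[-0.054, 0.974, -0.221, 288.799], [-0.999, -0.054, 0.009, -17.863], [-0.003, 0.221, 0.975, 1280.288], [0.0, 0.0, 0.0, 1.0]]}
{'clock': 0.1, 'q': array([-1.237,  0.412, -0.013,  1.597,  0.006,  1.134, -0.082]), 'dq': array([-0.001, -0.001,  0.002, -0.004,  0.001, -0.002, -0.002]), 'joint_torque': array([  0.003, -58.91 ,   0.644, -29.171,  -0.054,   0.015,   0.   ]), 'tcp_pos': array([244.287, 574.814, 221.92 ]), 'ee_rot': array([-1.549,  0.315, -0.315]), 'force': array([ 0.59 , -0.641,  0.445]), 'ft_torque': array([ 0.001,  0.045, -0.069]), 'gripper_width': 1.002519355285111}
```

View pics/scene0.png

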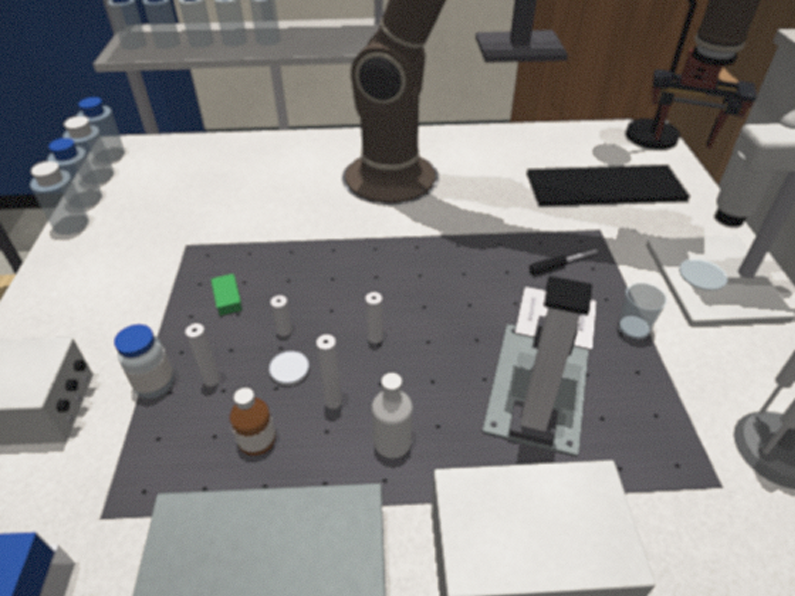

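View pics/top0.png

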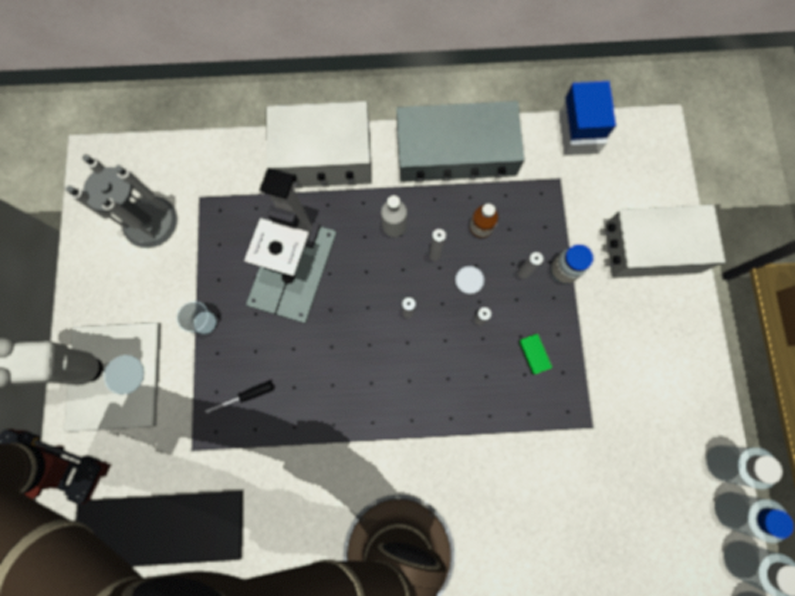

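The top view shows four posts with tops at about (409,303), (439,235), (484,314) and (536,258). The stand's stage is at about (275,247), with its open front towards the robot. Next I'll enlarge the stand and the posts.

```bash
cat > h.py <<'E'
import numpy as np, cv2
from workcell import arm, cams
from scipy.spatial.transform import Rotation as R
np.set_printoptions(precision=2,suppress=True)
F=np.diag([1,-1,-1.])
def ray(c,p):
    K=np.array([[c['fx'],0,c['cx']],[0,c['fy'],c['cy']],[0,0,1.]])
    u=cv2.undistortPoints(np.array([[p]],float),K,np.array(c['distortion'],float))[0,0]
    T=np.array(c['cam_to_world']); d=T[:3,:3]@F@np.array([u[0],u[1],1]); return T[:3,3],d/np.linalg.norm(d)
def atz(c,p,z):
    o,d=ray(c,p); return o+d*(z-o[2])/d[2]
def tri(*cp):
    A=np.zeros((3,3));b=np.zeros(3)
    for c,p in cp:
        o,d=ray(c,p);M=np.eye(3)-np.outer(d,d);A+=M;b+=M@o
    X=np.linalg.solve(A,b); return X,[round(np.linalg.norm(np.cross(ray(c,p)[1],X-ray(c,p)[0])),1) for c,p in cp]
def proj(c,X):
    T=np.array(c['cam_to_world']); r=F@T[:3,:3].T
    K=np.array([[c['fx'],0,c['cx']],[0,c['fy'],c['cy']],[0,0,1.]])
    return cv2.projectPoints(np.atleast_2d(np.array(X,float)),cv2.Rodrigues(r)[0],-r@T[:3,3],K,np.array(c['distortion'],float))[0][:,0]
E
python3 - <<'E'
from h import *
t=cams.get_calibration("top");s=cams.get_calibration("scene")
k=1/1.42
for a,b,f in [((409,303),(374,298),(376,342)),((439,235),(326,342),(333,405)),((484,314),(279,301),(284,334)),((536,258),(195,330),(210,384))]:
    X=tri((t,np.array(a)*k),(s,np.array(b)*k)); print(X)
it=cv2.imread("top_raw.png");is_=cv2.imread("scene_raw.png")
a=cv2.resize(it[110:235,165:245],None,fx=4.7,fy=4.7,interpolation=cv2.INTER_CUBIC)
b=cv2.resize(is_[190:325,335:425],None,fx=4.35,fy=4.35,interpolation=cv2.INTER_CUBIC)
a=a[:587];b=b[:587];h=min(len(a),len(b));cv2.imwrite("pics/crop1.png",np.hstack([a[:h],b[:h]]));print(a.shape,b.shape)
E
```

```text
(array([532.34, -51.42, 102.66]), [np.float64(0.4), np.float64(0.4)])
(array([ 670.86, -125.38,  151.21]), [np.float64(1.1), np.float64(1.1)])
(array([ 503.39, -221.23,   75.54]), [np.float64(1.5), np.float64(1.5)])
(array([ 613.65, -338.41,  127.52]), [np.float64(1.3), np.float64(1.3)])
(587, 376, 3) (587, 391, 3)
```

View pics/crop1.png

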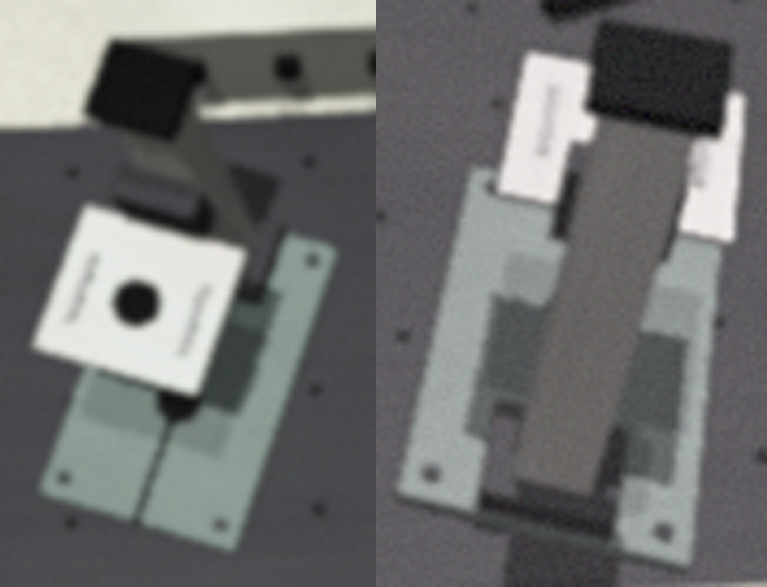

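Left crop (top camera): base front corners at (40,492) and (237,549), mark line foot at (138,522), stage corners at (32,347), (196,395), (85,204) and (247,252), pad at (136,303). Right crop (scene camera): base back corners at (397,492) and (690,566), stage corners at (530,52), (745,95), (497,192) and (733,240). I'll fit the stand pose and stage height to these.

```bash
cat > fit.py <<'E'
from h import *
from scipy.optimize import least_squares
t=cams.get_calibration("top");s=cams.get_calibration("scene")
T=[((-70,75,10),(40,492),0),((-70,-75,10),(237,549),0),((-70,0,10),(138,522),0),((170,-75,10),(336,245),0),
((0,55,96),(32,347),1),((0,-55,96),(196,395),1),((100,55,96),(85,204),1),((100,-55,96),(247,252),1),((46,0,102),(136,303),1)]
S=[((170,-75,10),(397,492),0),((170,75,10),(690,566),0),
((0,-55,96),(530,52),1),((0,55,96),(745,95),1),((100,-55,96),(497,192),1),((100,55,96),(733,240),1)]
def conv(p,k,ox,oy,dx=0): return [(p[0]-dx+.5)/k-.5+ox,(p[1]+.5)/k-.5+oy]
def res(v):
    c,sn=np.cos(v[2]),np.sin(v[2]); o=[]
    for L,cam,a,d in ((T,t,(4.7,165,110,0),v[4:6]),(S,s,(4.35,335,190,376),v[6:8])):
        P=np.array([(v[0]+c*x-sn*y,v[1]+sn*x+c*y,z+m*v[3]) for (x,y,z),_,m in L])
        o.append(proj(cam,P)+d-np.array([conv(p,*a) for _,p,_ in L]))
    return np.vstack(o)
f=lambda v:np.r_[res(v).ravel(),v[4:]*1.0]
r=least_squares(f,[650,200,0,40,0,0,0,0],loss='soft_l1',x_scale=[10,10,.1,10,1,1,1,1])
if __name__=="__main__":
    v=r.x;print(v); print(res(v)); c,sn=np.cos(v[2]),np.sin(v[2])
    print("mark",v[0]+24*c,v[1]+24*sn,"clear",80+v[3],"pad",v[0]+46*c,v[1]+46*sn,102+v[3])
    k=1/1.42
    for a,b,h in [((409,303),(374,298),105),((439,235),(326,342),155),((484,314),(279,301),80),((536,258),(195,330),130)]:
        a=(np.array(a)+.5)*k-.5;b=(np.array(b)+.5)*k-.5
        print(h,atz(t,a+v[4:6]*-1,h),atz(s,b-v[6:8],h))
E
python3 fit.py
```

```text
[610.97 241.73  -0.34  80.12  -0.62   0.23  -0.41   0.33]
[[-0.25  0.07]
 [-0.39  0.32]
 [-0.28 -0.15]
 [ 0.53  0.4 ]
 [ 0.42 -0.15]
 [ 0.08 -0.3 ]
 [ 0.4   0.25]
 [-0.08 -0.25]
 [ 0.18 -0.41]
 [ 0.22 -0.02]
 [ 0.44 -0.21]
 [-0.56  0.17]
 [-0.08  0.06]
 [ 0.45 -0.34]
 [-0.07  0.02]]
mark 633.5650034534017 233.63790889850426 clear 160.12019048153923 pad 654.277225710104 226.22145090368178 182.12019048153923
105 [532.99 -52.47 105.  ] [533.05 -51.17 105.  ]
155 [ 670.67 -125.44  155.  ] [ 672.78 -125.56  155.  ]
80 [ 503.61 -220.59   80.  ] [ 506.01 -221.21   80.  ]
130 [ 613.86 -338.04  130.  ] [ 614.31 -338.41  130.  ]
```

```bash
python3 - <<'E'
from h import *
t=cams.get_calibration("top");o=arm.observe()
k=1/1.42
for n,p,z in [("beaker",(202,320),40),("wash",(394,203),155),("amber",(488,211),120),("dish",(470,280),14),("driverhandle",(258,390),15)]:
    print(n,atz(t,np.array(p)*k,z))
Rt=R.from_rotvec(o['ee_rot']).as_matrix();print(Rt)
w=np.array(cams.get_calibration("wrist")['cam_to_world']);print("cam in tool",Rt.T@(w[:3,3]-o['tcp_pos']),Rt.T@w[:3,:3])
E
```

```text
beaker [531.49 429.98  40.  ]
wash [749.43 -29.55 155.  ]
amber [ 732.43 -242.56  120.  ]
dish [ 599.2  -203.78   14.  ]
driverhandle [365.23 306.01  15.  ]
[[ 0.92 -0.    0.39]
 [-0.39 -0.    0.92]
 [ 0.   -1.   -0.  ]]
cam in tool [ -74.88 -161.67   -0.89] [[-0.   -0.96 -0.28]
 [ 0.    0.28 -0.96]
 [ 1.   -0.    0.  ]]
```

apply_moves(
  series="0 -1 0 0 0 0 87.8; 0 -2.5 0 0 0 0 87.8; 0 -4 0 0 0 0 87.8; 0 -5 0 0 0 0 87.8; 0 -6 0 0 0 0 87.8; 0 -6 0 0 0 0 87.8",
)

```text
clock: 0.7
tcp_pos: [244.8, 576.3, 407.0]
ee_rot: [-1.541, 0.314, -0.316]
force: [0.4, -1.0, -1.7]
gripper_width: 1.001
```

apply_moves(
  series="1.2 0 -0.6 0 -0.5 0 87.8; 2.4 0 -1.2 0 -1 0 87.8; 3.6 0 -1.8 0 -1.5 0 87.8; 4.8 0 -2.4 0 -2 0 87.8; 6 0 -3 0 -2.5 0 87.8; 7.2 0 -3.6 0 -3 0 87.8; 8.4 0 -4.2 0 -3.5 0 87.8; 9.6 0 -4.8 0 -4 0 87.8; 10.8 0 -5.4 0 -4.5 0 87.8; 10.8 0 -5.4 0 -4.5 0 87.8",
)

```text
clock: 1.7
tcp_pos: [482.9, 293.4, 401.6]
ee_rot: [-1.567, -0.173, 0.172]
force: [0.4, 1.0, 0.6]
gripper_width: 0.999
```

```bash
cat > rec.py <<'E'
from h import *
import json
o=arm.observe(); d={k:np.array(o[k]).tolist() for k in ('clock','q','tcp_pos','ee_rot','gripper_width','force')}
open('log.jsonl','a').write(json.dumps(d)+'\n')
Rt=R.from_rotvec(o['ee_rot']).as_matrix()
print(o['clock'],"q",np.array(o['q']),"tcp",o['tcp_pos'],"\n",Rt,"F",o['force'])
E
python3 rec.py
```

```text
1.7 q [-0.73  0.21  0.12  1.46 -0.02  1.47  1.18] tcp [482.91 293.38 401.55] 
 [[ 0.98  0.   -0.22]
 [ 0.22 -0.    0.98]
 [-0.   -1.   -0.  ]] F [0.41 0.96 0.6 ]
```

apply_moves(
  series="0 0 0 0.6 0 0 87.8; 0 0 0 1.2 0 0.6 87.8; 0 0 0 1.8 0 1.2 87.8; 0 0 0 2.4 0 1.8 87.8; 0 0 0 3 0 2.4 87.8; 0 0 0 3 0 2.4 87.8",
)

```text
clock: 2.3
tcp_pos: [480.7, 297.2, 398.6]
ee_rot: [-1.167, 0.13, 0.448]
force: [1.2, 0.2, -1.1]
gripper_width: 0.997
```

```bash
python3 rec.py
```

```text
2.3 q [-0.46  0.39  0.14  1.34 -0.5   1.72  1.48] tcp [480.71 297.22 398.63] 
 [[ 0.9  -0.41 -0.13]
 [ 0.27  0.32  0.91]
 [-0.33 -0.86  0.4 ]] F [ 1.2   0.25 -1.06]
```

apply_moves(
  series="0 0 0 -1 0 0 87.8; 0 0 0 -2 0 0 87.8; 0 0 0 -3 0 0 87.8; 0 0 0 -4 0 0 87.8; 0 0 0 -5 0 0 87.8; 0 0 0 -6 0 0 87.8; 0 0 0 -6 0 0 87.8",
)

```text
clock: 3.0
tcp_pos: [475.7, 294.2, 391.8]
ee_rot: [-1.987, -0.105, 0.503]
force: [0.5, 0.3, -1.3]
gripper_width: 1.001
```

```bash
python3 rec.py
```

```text
3.0 q [-1.28  0.59  0.88  1.24 -0.07  1.85  1.53] tcp [475.71 294.21 391.8 ] 
 [[ 0.91 -0.14 -0.39]
 [ 0.29 -0.46  0.84]
 [-0.3  -0.88 -0.38]] F [ 0.48  0.3  -1.31]
```

```bash
cat > kin.py <<'E'
from h import *
import json, itertools
from scipy.optimize import least_squares
D=[dict(q=[-1.237,.412,-.013,1.597,.006,1.134,-.082],tcp_pos=[244.287,574.814,221.92],ee_rot=[-1.549,.315,-.315])]+[json.loads(l) for l in open('log.jsonl')]
AX='zyzyzyz'
# flange frame: z along fingers -> tool y
C0=np.array([[1,0,0],[0,0,-1],[0,1,0]]).T
def chain(q,s,a):
    M=R.identity();Rs=[M]
    for i in range(7):
        M=M*R.from_euler(AX[i],s[i]*q[i]+(a[0] if i==0 else a[1] if i==6 else 0)); Rs.append(M)
    return Rs
def ori(q,s,a): return chain(q,s,a)[7].as_matrix()@C0
def fit():
    best=[]
    for sg in itertools.product([1,-1],repeat=4):
        s=[sg[0],1,sg[1],1,sg[2],1,sg[3]]
        for a0 in itertools.product([0,1.57,3.14,-1.57],repeat=2):
            f=lambda a:np.concatenate([(R.from_matrix(ori(d['q'],s,a)).inv()*R.from_rotvec(d['ee_rot'])).as_rotvec() for d in D])
            r=least_squares(f,a0); best.append((r.cost,s,r.x))
    return min(best,key=lambda b:b[0])
def pos(q,s,a,L):  # L: 5 link vectors: base z, L1(2: x,z) L2(x,z), tool(x,y,z)
    Rs=chain(q,s,a)
    return Rs[0].apply([0,0,L[0]])+Rs[1].apply([0,L[8],0])+Rs[3].apply([L[1],L[2],L[3]])+Rs[5].apply([L[4],L[5],L[6]])+Rs[7].apply([0,0,L[7]])
E
python3 - <<'E'
from kin import *
c,s,a=fit();print(c,s,a)
g=lambda L:np.r_[np.concatenate([pos(d['q'],s,a,L)-d['tcp_pos'] for d in D]),0.02*L[[1,2,4,5,8]]]
r=least_squares(g,[350,0,0,400,0,0,400,250,0.]);print(r.x);print(g(r.x).reshape(-1)[:3*len(D)].reshape(-1,3))
E
```

```text
14.19782938263619 [-1, 1, 1, 1, -1, 1, -1] [-3.16 -0.56]
[ 1933.48  -885.62  -768.69 -2091.41  -390.5    -58.08   850.65    53.95
   944.47]
[[ 114.48   63.99   93.11]
 [-168.86 -164.44 -102.43]
 [  50.65    4.53   12.05]
 [-120.21   10.46   -2.72]]
```

```bash
sed -i 's/\[0,1,0\]\]).T/[0,1,0]])/' kin.py; cat > f.py <<'E'
from kin import *
c,s,a=fit();print(c,s,a)
g=lambda L:np.r_[np.concatenate([pos(d['q'],s,a,L)-d['tcp_pos'] for d in D]),0.02*L[[1,2,4,5,8]]]
r=least_squares(g,[350,0,0,400,0,0,400,250,0.]);print(r.x);print(g(r.x).reshape(-1)[:3*len(D)].reshape(-1,3))
E
python3 f.py
```

```text
2.1120889800487354e-08 [-1, 1, -1, 1, -1, 1, -1] [6.28 4.71]
[284.05   0.34 -18.74 533.6    0.11  -0.41 452.2  358.93 -29.14]
[[ 0.03 -0.01 -0.04]
 [-0.04  0.03  0.07]
 [ 0.01  0.01 -0.02]
 [-0.   -0.01 -0.01]]
```

```bash
cat >> kin.py <<'E'
S=[-1,1,-1,1,-1,1,-1]; A=[0,4.7124]; L=[284.05,.34,-18.74,533.6,.11,-.41,452.2,358.93,-29.14]
LO=np.array([-2.95,-.29,-1.47,.14,-1.03,.13,-2.86]);HI=np.array([2.95,1.99,1.44,2.54,4.17,1.85,2.86])
def fk(q): return pos(q,S,A,L),ori(q,S,A)
def tool(psi,th,flip=1):  # flip=1 camera up
    y=np.array([np.cos(psi)*np.cos(th),np.sin(psi)*np.cos(th),-np.sin(th)])
    z=np.array([np.sin(psi),-np.cos(psi),0])*flip
    return np.c_[np.cross(y,z),y,z]
def err(q,p,Rm):
    P,Q=fk(q); return np.r_[(p-P)/100,(R.from_matrix(Rm)*R.from_matrix(Q).inv()).as_rotvec()]
def ik(p,Rm,q0,w=0.003,n=0):
    sols=[];rng=np.random.default_rng(0)
    for st in [np.clip(q0,LO+.02,HI-.02)]+[rng.uniform(LO,HI) for _ in range(n)]:
        r=least_squares(lambda q:np.r_[err(q,p,Rm),w*(q-np.array(q0))],st,bounds=(LO,HI),max_nfev=80)
        e=err(r.x,p,Rm); sols.append((np.abs(e).max()>.02,np.abs(r.x-q0).max(),r.x,np.abs(e).max()))
    return min(sols,key=lambda s:s[:2])
E
python3 - <<'E'
from kin import *
q0=D[-1]['q'];dg=np.pi/180
post=np.array([671.5,-125.5,0]);mark=np.array([633.5,233.6,10])
for th in (25,30):
  for flip in (1,-1):
    for nm,b,psis in (("pick",post,(-40,-20,0,20,40)),("place",mark,(-30,-20,-10))):
      for ps in psis:
        Rm=tool(ps*dg,th*dg,flip); p=b+[0,0,125]+Rm[:,1]*19
        s=ik(p,Rm,q0,n=12); print(th,flip,nm,ps,"FAIL" if s[0] else "ok",round(s[1],2),s[2],round(s[3],3))
E
```

```text
25 1 pick -40 ok 2.13 [-0.33  0.66  0.07  2.24  2.05  0.97  1.79] 0.0
25 1 pick -20 ok 2.79 [-0.15  0.63  0.1   2.37  2.71  0.98  1.58] 0.0
25 1 pick 0 ok 3.48 [0.08 0.64 0.15 2.37 3.41 1.02 1.43] 0.0
25 1 pick 20 ok 3.92 [-0.41  1.27  1.25  2.27  3.84  1.85  0.66] 0.0
25 1 pick 40 ok 2.53 [ 1.26  1.02 -1.    1.94 -1.03  0.36  0.78] 0.0
25 1 place -30 ok 1.43 [-1.29  0.78  0.52  2.04  1.35  0.79  2.06] 0.0
25 1 place -20 ok 1.76 [-1.34  0.77  0.61  2.17  1.69  0.67  1.82] 0.0
25 1 place -10 ok 2.09 [-0.93  0.64  0.13  2.25  2.02  0.94  1.79] 0.0
25 -1 pick -40 ok 2.5 [ 0.4   0.85 -0.85  2.19  2.13  1.47 -0.97] 0.0
25 -1 pick -20 ok 2.63 [ 0.68  0.86 -0.93  2.32  2.56  1.26 -0.85] 0.0
25 -1 pick 0 ok 2.76 [ 1.24  1.41 -1.47  2.31  2.69  1.03  0.05] 0.0
25 -1 pick 20 ok 2.7 [ 1.42  1.43 -1.47  2.16  2.39  0.46  0.57] 0.0
25 -1 pick 40 ok 2.68 [ 1.41  1.3  -1.33  1.94  0.38  0.25  2.67] 0.0
25 -1 place -30 ok 2.09 [-1.66  1.14  1.13  2.06  0.65  0.28 -0.56] 0.0
25 -1 place -20 ok 2.71 [-0.81  0.66 -0.08  2.13  1.75  1.09 -1.18] 0.0
25 -1 place -10 ok 2.77 [-0.68  0.64 -0.18  2.23  2.01 
[... 435 characters left out ...]
ce -20 ok 1.69 [-1.39  0.75  0.72  2.16  1.61  0.51  1.93] 0.0
30 1 place -10 ok 2.04 [-0.92  0.58  0.15  2.23  1.97  0.81  1.89] 0.0
30 -1 pick -40 ok 2.46 [ 0.4   0.78 -0.83  2.17  2.04  1.32 -0.93] 0.0
30 -1 pick -20 ok 2.51 [ 0.82  0.93 -1.13  2.29  2.44  1.23 -0.63] 0.0
30 -1 pick 0 ok 2.61 [ 1.22  1.31 -1.47  2.28  2.53  0.98  0.05] 0.0
30 -1 pick 20 ok 2.67 [ 1.39  1.34 -1.47  2.14  2.21  0.47  0.65] 0.0
30 -1 pick 40 ok 2.64 [ 1.36  1.19 -1.28  1.93  0.31  0.26  2.66] 0.0
30 -1 place -30 ok 1.66 [-1.65  1.11  1.17  2.05  0.27  0.25 -0.14] 0.0
30 -1 place -20 ok 2.63 [-0.86  0.61  0.01  2.12  1.68  0.94 -1.1 ] 0.0
30 -1 place -10 ok 2.69 [-0.7   0.58 -0.12  2.22  1.95  0.94 -1.17] 0.0
```

```bash
cat > plan.py <<'E'
from kin import *
dg=np.pi/180
def rows(wps,pc,Rc):  # world poses -> series units
    for p,Rm in wps:
        d=Rc.T@(p-pc)/30; w=R.from_matrix(Rc.T@Rm).as_rotvec()/(8*dg)
        print(' '.join(f"{x:.2f}" for x in np.r_[d,w]),'  ',np.round(p,0))
def now():
    o=arm.observe(); return np.array(o['q']),np.array(o['tcp_pos']),R.from_rotvec(o['ee_rot']).as_matrix()
E
python3 - <<'E'
from plan import *
q,p,Rc=now(); post=np.array([671.5,-125.5,125])
Rm=tool(-30*dg,25*dg); tgt=post+Rm[:,1]*(19-110)
qp=np.array([-.35,.65,.08,2.25,2.2,.97,1.75])
s=ik(tgt,Rm,qp,w=.01);print(s,tgt)
N=18
rows([fk(q+(s[2]-q)*i/N) for i in range(1,N+1)]+[(tgt,Rm)],p,Rc)
E
```

```text
(np.False_, np.float64(0.2409216653445756), array([-0.41,  0.47,  0.03,  2.49,  2.16,  1.02,  1.73]), np.float64(7.959145040103977e-06)) [600.08 -84.26 163.46]
0.14 1.21 -1.65 -0.70 0.11 0.25    [494. 237. 377.]
0.15 2.30 -3.28 -1.42 0.10 0.51    [508. 181. 367.]
0.08 3.26 -4.86 -2.15 -0.03 0.75    [521. 128. 360.]
-0.02 4.09 -6.37 -2.88 -0.27 0.99    [532.  77. 356.]
-0.12 4.79 -7.79 -3.59 -0.62 1.20    [543.  31. 355.]
-0.17 5.38 -9.09 -4.28 -1.08 1.40    [555. -10. 354.]
-0.16 5.89 -10.25 -4.94 -1.63 1.56    [566. -46. 354.]
-0.06 6.33 -11.25 -5.56 -2.28 1.70    [579. -77. 352.]
0.13 6.74 -12.07 -6.14 -3.02 1.79    [ 592. -102.  349.]
0.40 7.15 -12.69 -6.68 -3.84 1.84    [ 605. -120.  343.]
0.75 7.57 -13.09 -7.16 -4.73 1.85    [ 617. -133.  333.]
1.14 8.03 -13.26 -7.60 -5.69 1.81    [ 628. -140.  320.]
1.55 8.54 -13.19 -7.97 -6.70 1.71    [ 636. -142.  302.]
1.93 9.11 -12.88 -8.29 -7.76 1.56    [ 641. -139.  280.]
2.25 9.73 -12.32 -8.56 -8.86 1.35    [ 640. -131.  254.]
2.46 10.41 -11.54 -8.76 -9.99 1.09    [ 634. -119.  226.]
2.53 11.13 -10.55 -8.91 -11.15 0.76    [ 621. -103.  195.]
2.41 11.87 -9.36 -9.01 -12.32 0.37    [600. -84. 163.]
2.41 11.87 -9.36 -9.01 -12.32 0.37    [600. -84. 163.]
```

```bash
python3 - <<'E'
from plan import *
q,p,Rc=now(); post=np.array([671.5,-125.5,125])
Rm=tool(-30*dg,25*dg); tgt=post+Rm[:,1]*(19-110)+[0,0,150]
qp=np.array([-.35,.55,.08,2.2,2.1,.97,1.75])
s=ik(tgt,Rm,qp,w=.01);print(s[0],s[2],tgt)
N=19
rows([fk(q+(s[2]-q)*i/N) for i in range(1,N+1)]+[(tgt,Rm)],p,Rc)
E
```

```text
False [-0.4   0.07  0.01  2.39  1.8   0.83  2.31] [600.08 -84.26 313.46]
0.18 0.89 -1.49 -0.41 -0.15 0.05    [494. 246. 384.]
0.27 1.73 -2.93 -0.85 -0.37 0.10    [510. 199. 377.]
0.29 2.52 -4.33 -1.30 -0.67 0.14    [524. 153. 372.]
0.27 3.24 -5.66 -1.76 -1.03 0.19    [536. 109. 368.]
0.23 3.90 -6.92 -2.23 -1.47 0.24    [547.  68. 365.]
0.19 4.48 -8.10 -2.70 -1.97 0.27    [557.  30. 364.]
0.16 4.98 -9.18 -3.18 -2.52 0.30    [567.  -4. 363.]
0.15 5.41 -10.15 -3.66 -3.13 0.32    [576. -35. 362.]
0.17 5.78 -11.00 -4.14 -3.79 0.34    [585. -61. 362.]
0.23 6.08 -11.72 -4.62 -4.50 0.34    [594. -83. 362.]
0.31 6.32 -12.30 -5.10 -5.24 0.34    [ 602. -100.  361.]
0.43 6.52 -12.73 -5.58 -6.03 0.33    [ 609. -112.  360.]
0.55 6.67 -13.00 -6.07 -6.84 0.32    [ 615. -120.  358.]
0.69 6.80 -13.10 -6.56 -7.69 0.31    [ 619. -124.  354.]
0.81 6.91 -13.05 -7.05 -8.57 0.30    [ 621. -123.  350.]
0.91 7.02 -12.83 -7.54 -9.47 0.30    [ 621. -118.  343.]
0.97 7.14 -12.45 -8.03 -10.39 0.31    [ 618. -109.  335.]
0.97 7.29 -11.91 -8.53 -11.34 0.33    [611. -98. 325.]
0.90 7.48 -11.24 -9.01 -12.31 0.37    [600. -84. 313.]
0.90 7.48 -11.24 -9.01 -12.32 0.37    [600. -84. 313.]
```

apply_moves(
  series="0.2 0.9 -1.5 -0.4 -0.15 0.05 87.8; 0.3 1.7 -2.9 -0.85 -0.37 0.1 87.8; 0.3 2.5 -4.3 -1.3 -0.67 0.14 87.8; 0.3 3.2 -5.7 -1.76 -1.03 0.2 87.8; 0.2 3.9 -6.9 -2.23 -1.47 0.24 87.8; 0.2 4.5 -8.1 -2.7 -1.97 0.27 87.8; 0.16 5 -9.2 -3.18 -2.52 0.3 87.8; 0.15 5.4 -10.1 -3.66 -3.13 0.32 87.8; 0.2 5.8 -11 -4.14 -3.79 0.34 87.8; 0.2 6.1 -11.7 -4.62 -4.5 0.34 87.8; 0.3 6.3 -12.3 -5.1 -5.24 0.34 87.8; 0.4 6.5 -12.7 -5.58 -6.03 0.33 87.8; 0.55 6.7 -13 -6.07 -6.84 0.32 87.8; 0.7 6.8 -13.1 -6.56 -7.69 0.31 87.8; 0.7 6.8 -13.1 -6.56 -7.69 0.31 87.8",
)

```text
clock: 4.5
tcp_pos: [617.1, -124.2, 350.3]
ee_rot: [-2.302, -1.122, 1.738]
force: [-0.6, -0.3, -0.6]
gripper_width: 1.001
```

```bash
python3 rec.py; python3 - <<'E'
from plan import *
q,p,Rc=now(); print("fk err",fk(q)[0]-p); post=np.array([671.5,-125.5,125])
Rm=tool(-30*dg,25*dg); tgt=post+Rm[:,1]*(19-110)+[0,0,150]
s=ik(tgt,Rm,q,w=.01);print(s[0],s[2],tgt)
N=8
rows([fk(q+(s[2]-q)*i/N) for i in range(1,N+1)],p,Rc)
E
```

```text
4.5 q [-1.22  0.3   0.97  2.12  1.2   0.87  2.17] tcp [ 617.09 -124.21  350.26] 
 [[ 0.11  0.51 -0.85]
 [ 0.56 -0.74 -0.37]
 [-0.82 -0.44 -0.37]] F [-0.57 -0.25 -0.65]
fk err [-0.06  0.16  0.27]
False [-1.23  0.06  0.9   2.43  1.84  0.75  2.28] [600.08 -84.26 313.46]
0.01 0.04 0.05 -0.30 -0.54 -0.03    [ 616. -125.  349.]
0.08 0.05 0.09 -0.62 -1.09 -0.08    [ 616. -125.  347.]
0.21 0.02 0.12 -0.95 -1.64 -0.13    [ 615. -123.  343.]
0.40 -0.04 0.16 -1.30 -2.18 -0.19    [ 614. -118.  339.]
0.65 -0.15 0.21 -1.66 -2.73 -0.25    [ 612. -112.  334.]
0.95 -0.29 0.27 -2.03 -3.27 -0.32    [ 609. -105.  328.]
1.30 -0.49 0.34 -2.43 -3.81 -0.39    [605. -95. 321.]
1.70 -0.73 0.44 -2.84 -4.35 -0.46    [600. -84. 313.]
```

apply_moves(
  series="0 0 0 -0.3 -0.54 0 87.8; 0.1 0 0.1 -0.6 -1.1 -0.1 87.8; 0.2 0 0.1 -0.95 -1.65 -0.13 87.8; 0.4 0 0.16 -1.3 -2.2 -0.2 87.8; 0.65 -0.15 0.2 -1.66 -2.73 -0.25 87.8; 0.95 -0.3 0.27 -2.03 -3.27 -0.32 87.8; 1.3 -0.5 0.34 -2.43 -3.81 -0.39 87.8; 1.7 -0.73 0.44 -2.84 -4.35 -0.46 87.8; 1.7 -0.73 0.44 -2.84 -4.35 -0.46 87.8; 1.7 -0.73 0.44 -2.84 -4.35 -0.46 87.8",
)

```text
clock: 5.5
tcp_pos: [602.3, -83.9, 315.7]
ee_rot: [1.458, 1.322, -1.872]
force: [-0.5, 0.6, 0.1]
gripper_width: 1.001
```

```bash
python3 rec.py; python3 - <<'E'
from plan import *
q,p,Rc=now(); post=np.array([671.5,-125.5,125])
Rm=tool(-30*dg,25*dg); 
for b in ([0,0,0],):
  tgt=post+Rm[:,1]*(19-110); s=ik(tgt,Rm,q,w=.01);print(s[0],s[2],tgt)
rows([(tgt+[0,0,75],Rm),(tgt,Rm)],p,Rc)
im=cams.grab_frame("wrist");c=cams.get_calibration("wrist");np.savez("w1.npz",**c)
cv2.imwrite("pics/w1.png",im); print(proj(c,[[671.5,-125.5,155],[671.5,-125.5,0]]))
E
```

```text
5.5 q [-1.28  0.07  0.96  2.42  1.84  0.75  2.28] tcp [602.33 -83.92 315.71] 
 [[-0.36  0.78 -0.51]
 [ 0.21 -0.46 -0.86]
 [-0.91 -0.42 -0.  ]] F [-0.51  0.6   0.09]
False [-0.83  0.54  0.55  2.52  2.29  0.83  1.5 ] [600.08 -84.26 163.46]
2.36 1.03 0.06 -0.03 -0.04 -0.03    [600. -84. 238.]
4.63 2.07 0.06 -0.03 -0.04 -0.03    [600. -84. 163.]
[[277.52 303.66]
 [277.59 370.96]]
```

View pics/w1.png

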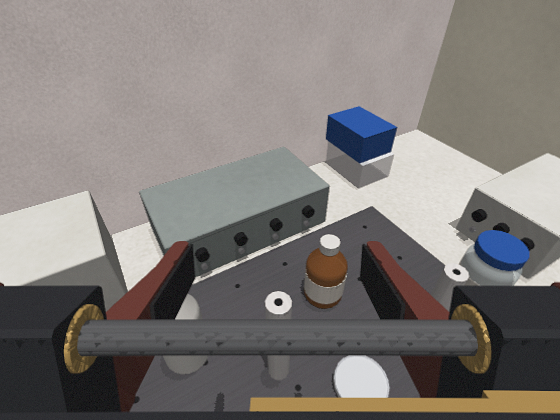

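The post top is at (278,302), against a prediction of (277.5,303.7), and it sits centred between the fingers. The amber bottle and dish are clear of the approach.

```bash
python3 - <<'E'
from plan import *
q,p,Rc=now(); post=np.array([671.5,-125.5,125]); Rm=tool(-30*dg,25*dg)
for b in (80,0): print(ik(post+Rm[:,1]*(19-b),Rm,q,w=.01)[::2])
rows([(post+Rm[:,1]*(19-b)+[0,0,z],Rm) for b,z in ((80,75),(80,0),(0,0))],p,Rc)
E
```

```text
(np.False_, array([-0.74,  0.59,  0.51,  2.47,  2.35,  0.84,  1.47]))
(np.False_, array([-0.55,  0.7 ,  0.45,  2.34,  2.48,  0.83,  1.43]))
2.38 2.02 0.05 -0.03 -0.04 -0.03    [624. -98. 226.]
4.65 3.07 0.06 -0.03 -0.04 -0.03    [624. -98. 151.]
4.66 5.73 0.05 -0.03 -0.04 -0.03    [ 686. -134.  117.]
```

apply_moves(
  series="0.6 0.5 0 0 0 0 87.8; 1.2 1 0 0 0 0 87.8; 1.8 1.5 0 0 0 0 87.8; 2.4 2 0.05 0 0 0 87.8; 3 2.3 0.05 0 0 0 87.8; 3.6 2.6 0.05 0 0 0 87.8; 4.2 2.85 0.05 0 0 0 87.8; 4.65 3.07 0.05 0 0 0 87.8; 4.65 3.07 0.05 0 0 0 87.8",
)

```text
clock: 6.45
tcp_pos: [623.1, -98.7, 147.9]
ee_rot: [1.451, 1.319, -1.876]
force: [0.4, -0.2, -0.6]
gripper_width: 1.002
```

```bash
python3 rec.py; python3 - <<'E'
from plan import *
q,p,Rc=now(); post=np.array([671.5,-125.5,125]); Rm=tool(-30*dg,25*dg)
rows([(post+Rm[:,1]*19,Rm)],p,Rc)
E
```

```text
6.45 q [-0.83  0.64  0.62  2.48  2.4   0.8   1.38] tcp [623.14 -98.73 147.93] 
 [[-0.36  0.78 -0.5 ]
 [ 0.21 -0.46 -0.86]
 [-0.91 -0.42  0.  ]] F [ 0.4  -0.25 -0.56]
-0.08 2.63 -0.05 -0.04 0.00 -0.02    [ 686. -134.  117.]
```

apply_moves(
  series="0 0.6 0 0 0 0 87.8; 0 1.2 0 0 0 0 87.8; -0.05 1.8 0 0 0 0 87.8; -0.1 2.3 -0.05 0 0 0 87.8; -0.1 2.6 -0.05 0 0 0 87.8; -0.1 2.65 -0.05 0 0 0 87.8; -0.1 2.65 -0.05 0 0 0 60; -0.1 2.65 -0.05 0 0 0 40; -0.1 2.65 -0.05 0 0 0 10; -0.1 2.65 -0.05 0 0 0 10; -0.1 2.65 -0.05 0 0 0 10; -0.1 2.65 -0.05 0 0 0 10; -0.1 2.65 -0.05 0 0 0 10; -0.1 2.65 -0.05 0 0 0 10; -0.1 2.65 -0.05 0 0 0 10",
)

```text
clock: 7.95
tcp_pos: [686.6, -134.6, 119.0]
ee_rot: [1.452, 1.32, -1.874]
force: [-0.2, 0.9, -0.3]
gripper_width: 0.315
```

```bash
python3 rec.py; python3 - <<'E'
from plan import *
q,p,Rc=now(); o=arm.observe(); print(o['gripper_width']*88, p-Rc[:,1]*19, np.arcsin(-Rc[2,1])/dg)
rows([(p+np.array([0,0,60]),Rc),(p+np.array([0,0,130]),Rc)],p,Rc)
E
```

```text
7.95 q [-0.66  0.74  0.59  2.34  2.53  0.78  1.32] tcp [ 686.65 -134.55  119.05] 
 [[-0.36  0.78 -0.5 ]
 [ 0.21 -0.46 -0.86]
 [-0.91 -0.42  0.  ]] F [-0.24  0.89 -0.28]
27.76283048977002 [ 671.75 -125.85  127.02] 24.81290047941342
-1.82 -0.84 0.00 0.00 0.00 0.00    [ 687. -135.  179.]
-3.93 -1.82 0.00 0.00 0.00 0.00    [ 687. -135.  249.]
```

apply_moves(
  series="-0.3 -0.14 0 0 0 0 10; -0.8 -0.37 0 0 0 0 10; -1.4 -0.65 0 0 0 0 10; -2 -0.93 0 0 0 0 10; -2.6 -1.2 0 0 0 0 10; -3.2 -1.48 0 0 0 0 10; -3.7 -1.71 0 0 0 0 10; -3.9 -1.8 0 0 0 0 10; -3.9 -1.8 0 0 0 0 10",
)

```text
clock: 8.85
tcp_pos: [686.5, -134.4, 248.5]
ee_rot: [1.454, 1.321, -1.873]
force: [-0.4, -0.9, -2.4]
gripper_width: 0.313
```

```bash
python3 rec.py; python3 - <<'E'
from plan import *
q,p,Rc=now(); o=arm.observe(); print(o['gripper_width']*88, p-Rc[:,1]*19, np.arcsin(-Rc[2,1])/dg)
th=np.arcsin(-Rc[2,1]); mark=np.array([633.5,233.6,0]);sx=np.array([np.cos(-.34),np.sin(-.34),0])
Rm=tool(-.34,th); g0=p-Rc[:,1]*19
for sxv,foot in ((-130,130),(-130,13),(-60,13),(0,13)):
    tg=mark+sx*sxv+[0,0,127+foot]+Rm[:,1]*19; s=ik(tg,Rm,q,w=.01); print(s[0],s[2])
N=16
tg=mark-sx*130+[0,0,127+130]; dth=(-.34)-np.arctan2(Rc[1,1],Rc[0,1]); print(dth/dg)
# path: first straight back along -x to (540,-100), then to tg
W=[]
a=g0;m=np.array([560,-60,g0[2]])
for i in range(1,N+1):
    f=i/N; ps=-.34-dth*(1-f)
    g=a+(m-a)*f/.35 if f<.35 else m+(tg-m)*(f-.35)/.65
    r=tool(ps,th); W.append((g+r[:,1]*19,r))
rows(W,p,Rc)
E
```

```text
8.85 q [-0.88  0.45  0.86  2.32  2.39  0.53  1.66] tcp [ 686.51 -134.41  248.47] 
 [[-0.36  0.78 -0.5 ]
 [ 0.21 -0.46 -0.86]
 [-0.91 -0.42 -0.  ]] F [-0.37 -0.94 -2.44]
27.558723225017594 [ 671.61 -125.72  256.44] 24.824198336751508
False [-1.49  0.39  0.4   2.23  1.34  1.02  2.21]
False [-1.49  0.67  0.42  2.26  1.45  0.89  1.87]
False [-1.4   0.71  0.51  2.22  1.6   0.78  1.85]
False [-1.32  0.75  0.58  2.17  1.71  0.69  1.83]
10.77991889757933
0.32 -0.70 -0.01 -0.08 -0.04 -0.00    [ 667. -122.  248.]
0.65 -1.40 -0.02 -0.15 -0.07 -0.00    [ 647. -111.  248.]
0.97 -2.10 -0.03 -0.23 -0.11 -0.00    [627. -99. 248.]
1.30 -2.80 -0.04 -0.31 -0.15 -0.00    [607. -87. 248.]
1.62 -3.50 -0.05 -0.38 -0.18 -0.00    [587. -75. 248.]
1.93 -4.17 -0.40 -0.46 -0.22 -0.00    [574. -55. 248.]
2.21 -4.79 -1.26 -0.54 -0.25 -0.00    [569. -22. 249.]
2.50 -5.40 -2.12 -0.61 -0.29 -0.00    [564.  11. 249.]
2.78 -6.02 -2.98 -0.69 -0.32 -0.00    [560.  43. 249.]
3.07 -6.64 -3.84 -0.76 -0.36 -0.00    [555.  76. 249.]
3.35 -7.26 -4.70 -0.84 -0.39 -0.00    [550. 108. 249.]
3.64 -7.88 -5.56 -0.92 -0.43 -0.00    [546. 141. 249.]
3.92 -8.50 -6.42 -0.99 -0.46 -0.00    [541. 173. 249.]
4.20 -9.12 -7.28 -1.07 -0.50 -0.00    [536. 206. 249.]
4.49 -9.74 -8.14 -1.15 -0.53 -0.00    [532. 239. 249.]
4.77 -10.35 -9.00 -1.22 -0.57 -0.00    [527. 271. 249.]
```

```bash
python3 - <<'E'
from plan import *
q,p,Rc=now()
th=np.arcsin(-Rc[2,1]); mark=np.array([633.5,233.6,0]);sx=np.array([np.cos(-.34),np.sin(-.34),0])
g0=p-Rc[:,1]*19; N=18
tg=mark-sx*130+[0,0,127+130]; dth=(-.34)-np.arctan2(Rc[1,1],Rc[0,1])
W=[];a=g0;m=np.array([600,0,g0[2]]);qq=q
for i in range(1,N+1):
    f=i/N; ps=-.34-dth*(1-f); h=.36
    g=a+(m-a)*f/h if f<h else m+(tg-m)*(f-h)/(1-h)
    r=tool(ps,th); W.append((g+r[:,1]*19,r)); s=ik(*W[-1],qq,w=.01); qq=s[2]; print(s[0],qq) if i%3==0 else 0
rows(W,p,Rc)
E
```

```text
False [-1.08  0.42  0.91  2.39  2.24  0.57  1.74]
False [-1.28  0.4   0.95  2.43  2.05  0.61  1.83]
False [-1.48  0.4   0.96  2.43  1.82  0.65  1.95]
False [-1.63  0.42  0.93  2.39  1.6   0.7   2.07]
False [-1.73  0.45  0.87  2.33  1.41  0.76  2.17]
False [-1.79  0.48  0.81  2.24  1.26  0.82  2.25]
0.27 -0.58 -0.38 -0.07 -0.04 -0.00    [ 676. -115.  248.]
0.54 -1.17 -0.76 -0.14 -0.07 -0.00    [665. -95. 248.]
0.81 -1.75 -1.14 -0.20 -0.10 -0.00    [654. -76. 248.]
1.08 -2.34 -1.52 -0.27 -0.13 -0.00    [643. -56. 248.]
1.35 -2.92 -1.89 -0.34 -0.16 -0.00    [632. -37. 248.]
1.62 -3.51 -2.27 -0.41 -0.19 -0.00    [621. -17. 248.]
1.89 -4.09 -2.75 -0.48 -0.22 -0.00    [611.   5. 248.]
2.15 -4.66 -3.32 -0.54 -0.26 -0.00    [604.  29. 249.]
2.41 -5.22 -3.89 -0.61 -0.29 -0.00    [596.  53. 249.]
2.68 -5.79 -4.45 -0.68 -0.32 -0.00    [589.  78. 249.]
2.94 -6.36 -5.02 -0.75 -0.35 -0.00    [581. 102. 249.]
3.20 -6.93 -5.59 -0.82 -0.38 -0.00    [573. 126. 249.]
3.46 -7.50 -6.16 -0.88 -0.41 -0.00    [566. 150. 249.]
3.73 -8.07 -6.73 -0.95 -0.44 -0.00    [558. 174. 249.]
3.99 -8.64 -7.30 -1.02 -0.48 -0.00    [550. 199. 249.]
4.25 -9.21 -7.86 -1.09 -0.51 -0.00    [543. 223. 249.]
4.51 -9.78 -8.43 -1.16 -0.54 -0.00    [535. 247. 249.]
4.77 -10.35 -9.00 -1.22 -0.57 -0.00    [527. 271. 249.]
```

apply_moves(
  series="0.27 -0.58 -0.38 -0.07 -0.04 0 10; 0.54 -1.17 -0.76 -0.14 -0.07 0 10; 0.81 -1.75 -1.14 -0.2 -0.1 0 10; 1.08 -2.34 -1.52 -0.27 -0.13 0 10; 1.35 -2.92 -1.89 -0.34 -0.16 0 10; 1.62 -3.51 -2.27 -0.41 -0.19 0 10; 1.89 -4.09 -2.75 -0.48 -0.22 0 10; 2.15 -4.66 -3.32 -0.54 -0.26 0 10; 2.41 -5.22 -3.89 -0.61 -0.29 0 10; 2.68 -5.79 -4.45 -0.68 -0.32 0 10; 2.94 -6.36 -5.02 -0.75 -0.35 0 10; 3.2 -6.93 -5.59 -0.82 -0.38 0 10; 3.46 -7.5 -6.16 -0.88 -0.41 0 10; 3.73 -8.07 -6.73 -0.95 -0.44 0 10; 3.99 -8.64 -7.3 -1.02 -0.48 0 10; 4.25 -9.21 -7.86 -1.09 -0.51 0 10; 4.51 -9.78 -8.43 -1.16 -0.54 0 10; 4.77 -10.35 -9 -1.22 -0.57 0 10; 4.77 -10.35 -9 -1.22 -0.57 0 10; 4.77 -10.35 -9 -1.22 -0.57 0 10",
)

```text
clock: 10.85
tcp_pos: [527.4, 270.8, 247.5]
ee_rot: [1.278, 1.403, -1.754]
force: [0.2, -0.4, -3.0]
gripper_width: 0.311
```

```bash
python3 rec.py; cat > pl.py <<'E'
from plan import *
import sys
q,p,Rc=now(); o=arm.observe(); th=24.82*dg
print("w",o['gripper_width']*88,"tilt",np.arcsin(-Rc[2,1])/dg,"roll",np.arcsin(Rc[2,2])/dg)
mark=np.array([633.5,233.6,0]);sx=np.array([np.cos(-.34),np.sin(-.34),0]);sy=np.array([-sx[1],sx[0],0])
g=p-Rc[:,1]*19; d=g-mark; print("post in stand rel mark",d@sx,d@sy,"foot",g[2]-127.02)
Rm=tool(-.34,th)
W=[]
for a in sys.argv[1:]:
    x,f=map(float,a.split(',')); W.append((mark+sx*x+[0,0,127.02+f]+Rm[:,1]*19,Rm))
rows(W,p,Rc)
E
python3 pl.py -130,13 -45,20 -45,10 0,12
```

```text
10.85 q [-1.83  0.51  0.86  2.24  1.25  0.79  2.26] tcp [527.35 270.82 247.49] 
 [[-0.4   0.86 -0.33]
 [ 0.14 -0.3  -0.94]
 [-0.91 -0.42  0.  ]] F [ 0.2  -0.42 -2.97]
w 27.389952741917792 tilt 24.8027101620246 roll 0.17687650295469975
post in stand rel mark -129.72922536166126 -0.28201165892741237 foot 128.44251329623427
3.50 1.61 -0.02 -0.01 0.02 -0.00    [527. 271. 132.]
2.10 4.08 -0.02 -0.01 0.02 -0.00    [607. 243. 139.]
2.40 4.22 -0.02 -0.01 0.02 -0.00    [607. 243. 129.]
1.71 5.55 -0.02 -0.01 0.02 -0.00    [650. 228. 131.]
```

apply_moves(
  series="0.5 0.23 0 0 0 0 10; 1 0.46 0 0 0 0 10; 1.5 0.69 0 0 0 0 10; 2 0.92 0 0 0 0 10; 2.5 1.15 0 0 0 0 10; 2.8 1.29 0 0 0 0 10; 2.5 2 0 0 0 0 10; 2.3 2.6 0 0 0 0 10; 2.1 3.2 0 0 0 0 10; 2 3.7 0 0 0 0 10; 2.02 3.85 0 0 0 0 10; 2.02 3.85 0 0 0 0 10",
)

```text
clock: 12.05
tcp_pos: [602.4, 242.5, 144.1]
ee_rot: [1.28, 1.402, -1.756]
force: [0.3, -0.3, -2.9]
gripper_width: 0.314
```

```bash
python3 rec.py; python3 pl.py -50,13 -50,10 -50,8 0,12
python3 - <<'E'
from h import *
im=cams.grab_frame("wrist");np.savez("w2.npz",**cams.get_calibration("wrist"))
t=cams.grab_frame("top")[110:235,165:265]; s=cams.grab_frame("scene")[180:320,300:440]
cv2.imwrite("pics/w2.png",np.hstack([im[:420,:460],cv2.resize(np.vstack([cv2.resize(t,(140,175)),s]),(187,420),interpolation=cv2.INTER_CUBIC)]))
E
```

```text
12.05 q [-1.6   0.82  0.83  2.23  1.56  0.54  1.85] tcp [602.42 242.54 144.08] 
 [[-0.4   0.85 -0.34]
 [ 0.14 -0.31 -0.94]
 [-0.91 -0.42  0.  ]] F [ 0.27 -0.28 -2.92]
w 27.590146371804572 tilt 24.832994601260097 roll 0.18122009395328867
post in stand rel mark -49.52375319054354 -1.8590094238155281 foot 25.03785184432148
0.37 0.15 -0.07 -0.03 0.01 0.00    [603. 245. 132.]
0.46 0.20 -0.07 -0.03 0.01 0.00    [603. 245. 129.]
0.52 0.22 -0.07 -0.03 0.01 0.00    [603. 245. 127.]
-0.30 1.68 -0.07 -0.03 0.01 0.00    [650. 228. 131.]
```

View pics/w2.png

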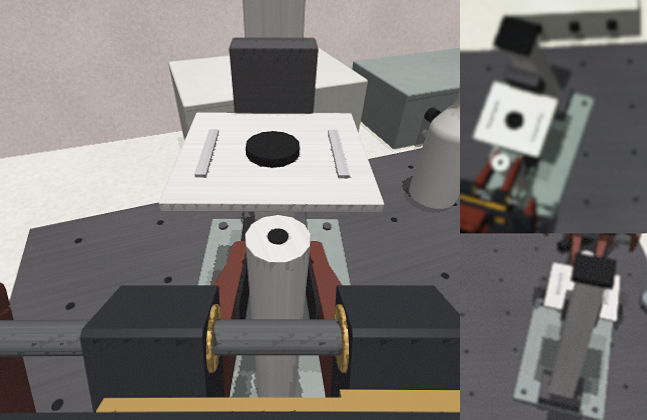

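The wrist view shows the stage front corners at about (160,204) and (384,206), the pad top centre at (273,147), and the top of the held post at (278,240), just in front of the stage. I'll use this close view to refine the stand pose.

```bash
python3 - <<'E'
from h import *
c=dict(np.load("w2.npz"));c={k:(v if v.ndim else float(v)) for k,v in c.items()}
v=np.array([610.97,241.73,-.34]);sx=np.array([np.cos(v[2]),np.sin(v[2])]);sy=np.array([-sx[1],sx[0]])
o=arm.observe();Rt=R.from_rotvec(o['ee_rot']).as_matrix();g=o['tcp_pos']-Rt[:,1]*19
print("expected post top",g+[0,0,28], proj(c,g+np.array([0,0,28])))
for n,p,z in [("FL",(160,204),176),("FR",(384,206),176),("BL",(199,113),176),("BR",(353,113),176),("pad",(273,146),182),("posttop",(278,240),g[2]+28)]:
    X=atz(c,p,z);d=X[:2]-v[:2];print(n,X,"stand",d@sx,d@sy)
E
```

```text
expected post top [585.52 250.17 180.22] [[272.82 238.63]]
FL [628.97 292.54 176.  ] stand 0.02098864745007946 53.90414981536508
FR [592.16 191.59 176.  ] stand -1.0119551478495759 -53.541426246387715
BL [721.56 258.23 176.  ] stand 98.75618455485733 52.43155799471153
BR [686.25 155.79 176.  ] stand 99.63350324489168 -55.91809834795544
pad [652.61 227.   182.  ] stand 44.16994502799855 -0.004682466912783369
posttop [584.08 248.42 180.22] stand -27.58071047975165 -2.6642827936317217
```

apply_moves(
  series="0.15 0.05 -0.03 0 0 0 10; 0.3 0.12 -0.07 0 0 0 10; 0.37 0.15 -0.07 0 0 0 10; 0.37 0.15 -0.07 0 0 0 10",
)

```text
clock: 12.6
tcp_pos: [602.3, 246.6, 132.0]
ee_rot: [1.278, 1.404, -1.754]
force: [0.7, -0.0, -2.3]
gripper_width: 0.314
```

apply_moves(
  series="0.03 0.014 0 0 0 0 10; 0.06 0.028 0 0 0 0 10; 0.06 0.028 0 0 0 0 10",
)

```text
clock: 12.9
tcp_pos: [602.5, 246.4, 130.5]
ee_rot: [1.279, 1.404, -1.754]
force: [0.3, -0.0, -3.1]
gripper_width: 0.313
```

apply_moves(
  series="0.015 0.007 0 0 0 0 10; 0.03 0.014 0 0 0 0 10; 0.03 0.014 0 0 0 0 10",
)

```text
clock: 13.2
tcp_pos: [602.5, 246.4, 129.5]
ee_rot: [1.279, 1.404, -1.754]
force: [-0.5, 0.5, -2.6]
gripper_width: 0.311
```

```bash
python3 rec.py; python3 pl.py 0,12
```

```text
13.2 q [-1.59  0.85  0.81  2.22  1.58  0.53  1.81] tcp [602.47 246.42 129.51] 
 [[-0.4   0.86 -0.33]
 [ 0.14 -0.3  -0.94]
 [-0.91 -0.42  0.  ]] F [-0.5   0.5  -2.56]
w 27.402603140226233 tilt 24.836699921682307 roll 0.1062763043398206
post in stand rel mark -50.76701782013759 1.7609606496115353 foot 10.466345542628417
-0.76 1.51 0.06 -0.01 0.01 0.00    [650. 228. 131.]
```

apply_moves(
  series="0.015 0.007 0.03 0 0 0 10; 0.03 0.014 0.05 0 0 0 10; 0.03 0.014 0.05 0 0 0 10",
)

```text
clock: 13.5
tcp_pos: [602.3, 245.1, 129.1]
ee_rot: [1.28, 1.404, -1.753]
force: [-0.3, 0.8, -0.1]
gripper_width: 0.314
```

apply_moves(
  series="0.015 0.007 0 0 0 0 10; 0.03 0.014 0 0 0 0 10; 0.03 0.014 0 0 0 0 10",
)

```text
clock: 13.8
tcp_pos: [602.8, 244.9, 129.0]
ee_rot: [1.282, 1.402, -1.751]
force: [-1.3, 1.5, 6.0]
gripper_width: 0.312
```

```bash
python3 pl.py -50,11.5 0,11.5
```

```text
w 27.473389267299776 tilt 24.65998809211302 roll 0.045536186588646665
post in stand rel mark -49.96302379230577 0.4951986650515714 foot 9.939750142142955
-0.04 -0.02 0.02 -0.01 0.00 -0.02    [603. 245. 131.]
-0.74 1.49 0.01 -0.01 0.00 -0.02    [650. 228. 131.]
```

apply_moves(
  series="-0.05 -0.02 0 0 0 0 10; -0.09 -0.04 0 0 0 0 10; -0.23 0.26 0 0 0 0 10; -0.37 0.56 0 0 0 0 10; -0.51 0.86 0 0 0 0 10; -0.65 1.16 0 0 0 0 10; -0.75 1.38 0 0 0 0 10; -0.79 1.47 0 0 0 0 10; -0.79 1.47 0 0 0 0 10; -0.79 1.47 0 0 0 0 10",
)

```text
clock: 14.8
tcp_pos: [648.9, 228.4, 130.3]
ee_rot: [1.279, 1.404, -1.754]
force: [-0.3, 0.2, -2.5]
gripper_width: 0.311
```

```bash
python3 rec.py; python3 pl.py 0,10 0,9
python3 - <<'E'
from h import *
im=cams.grab_frame("wrist");np.savez("w3.npz",**cams.get_calibration("wrist"))
t=cv2.resize(cams.grab_frame("top")[140:230,165:255],(300,300),interpolation=cv2.INTER_CUBIC)
s=cv2.resize(cams.grab_frame("scene")[190:310,325:445],(300,300),interpolation=cv2.INTER_CUBIC)
cv2.imwrite("pics/w3.png",np.hstack([cv2.resize(im[60:420,100:440],(500,530)),np.vstack([t,s])[:530]]))
E
```

```text
14.8 q [-1.49  0.86  0.83  2.18  1.7   0.5   1.75] tcp [648.9  228.37 130.32] 
 [[-0.4   0.86 -0.33]
 [ 0.14 -0.3  -0.94]
 [-0.91 -0.42  0.  ]] F [-0.32  0.19 -2.51]
w 27.347822543340534 tilt 24.857389353253037 roll 0.11636911578913178
post in stand rel mark -0.9813576732913816 0.23081392756975058 foot 11.283518769270088
0.02 0.05 0.01 -0.01 0.01 0.00    [650. 228. 129.]
0.05 0.06 0.01 -0.01 0.01 0.00    [650. 228. 128.]
```

View pics/w3.png

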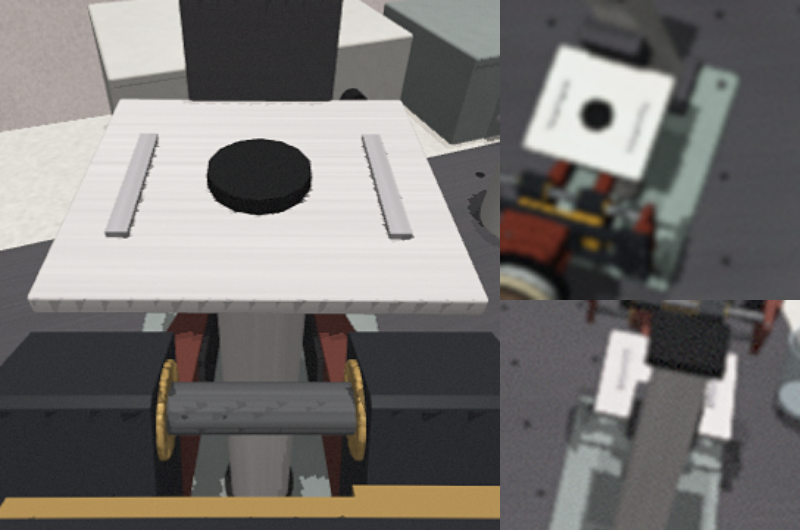

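The held post is centred under the stage: the post is at about x=261 in the crop and the stage middle at 260. The dark mark shows evenly on both sides of the foot at about (232,485) and (290,485). Next I'll set it down, release and back out.

apply_moves(
  series="0.02 0.04 0 0 0 0 10; 0.04 0.055 0 0 0 0 10; 0.04 0.055 0 0 0 0 10; 0.04 0.055 0 0 0 0 10",
)

```text
clock: 15.35
tcp_pos: [650.2, 228.2, 129.1]
ee_rot: [1.28, 1.404, -1.753]
force: [-0.5, 0.9, -0.0]
gripper_width: 0.313
```

```bash
python3 rec.py; python3 pl.py 0,10 -120,11
```

```text
15.35 q [-1.49  0.87  0.82  2.18  1.71  0.5   1.74] tcp [650.21 228.16 129.09] 
 [[-0.4   0.86 -0.33]
 [ 0.14 -0.3  -0.94]
 [-0.91 -0.42  0.  ]] F [-0.51  0.86 -0.01]
w 27.569408885198786 tilt 24.799763996267565 roll 0.08731874042870533
post in stand rel mark 0.3186813988783671 0.4602716872292374 foot 10.036245251904191
0.01 -0.01 0.01 -0.01 0.01 -0.00    [650. 228. 129.]
1.65 -3.65 0.02 -0.01 0.01 -0.00    [537. 268. 130.]
```

apply_moves(
  series="0 0 0 0 0 0 32; 0 0 0 0 0 0 40; 0 0 0 0 0 0 55; 0 0 0 0 0 0 70; 0 0 0 0 0 0 70; 0 0 0 0 0 0 70; 0.1 -0.25 0 0 0 0 70; 0.3 -0.7 0 0 0 0 70; 0.55 -1.2 0 0 0 0 70; 0.8 -1.8 0 0 0 0 70; 1.1 -2.4 0 0 0 0 70; 1.35 -3 0 0 0 0 70; 1.65 -3.65 0 0 0 0 70; 1.65 -3.65 0 0 0 0 70; 1.65 -3.65 0 0 0 0 70",
)

```text
clock: 16.85
tcp_pos: [536.5, 268.7, 129.9]
ee_rot: [1.278, 1.405, -1.753]
force: [-0.1, 0.0, -0.2]
gripper_width: 0.8
```

```bash
python3 rec.py
python3 - <<'E'
from h import *
im=cams.grab_frame("wrist");c=cams.get_calibration("wrist");np.savez("w4.npz",**c)
s=cv2.resize(cams.grab_frame("top")[140:230,165:255],(300,300),interpolation=cv2.INTER_CUBIC)
cv2.imwrite("pics/w4.png",np.hstack([cv2.resize(im[50:420,100:440],(500,544)),np.vstack([s,s])[:544]]))
X=[[633.5,233.6,10]]+[[633.5+17*np.cos(a),233.6+17*np.sin(a),10] for a in np.arange(8)*np.pi/4]
print((proj(c,X)-[100,50])*500/340)
E
```

```text
16.85 q [-1.73  0.82  0.78  2.27  1.4   0.6   1.88] tcp [536.5  268.69 129.89] 
 [[-0.4   0.86 -0.33]
 [ 0.14 -0.3  -0.94]
 [-0.91 -0.42  0.  ]] F [-0.13  0.01 -0.18]
[[258.99 309.25]
 [250.92 291.43]
 [236.57 300.91]
 [234.8  315.81]
 [247.63 327.54]
 [267.68 328.43]
 [282.18 317.89]
 [282.56 302.86]
 [269.58 292.21]]
```

View pics/w4.png

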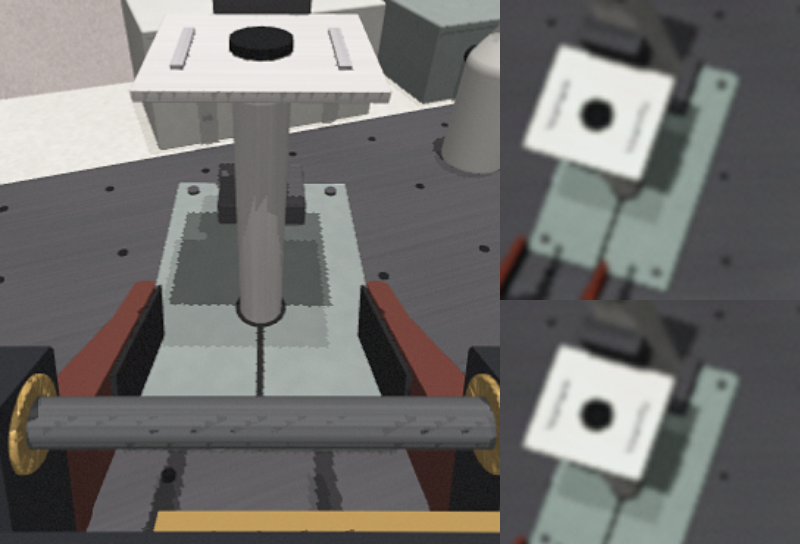

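The post stands free and upright on the mark: the rim shows evenly around the foot, about (236–285, 300–326), which matches the prediction. Next comes the press, with shut fingers at a steeper tilt.

```bash
cat > pp.py <<'E'
from plan import *
import sys
T=float(sys.argv[1])
q,p,Rc=now(); th0=np.arcsin(-Rc[2,1]); sx=np.array([np.cos(-.34),np.sin(-.34),0])
pad=np.array([654.3,226.2,0]); off=10*np.sin(T*dg)
tg=pad+sx*off+[0,0,230]; N=16; qq=q; W=[]
for i in range(1,N+1):
    f=i/N; th=th0+(T*dg-th0)*f
    up=p+[0,0,130]; P=p+(up-p)*f/.4 if f<.4 else up+(tg-up)*(f-.4)/.6
    r=tool(-.34,th); W.append((P,r)); s=ik(P,r,qq,w=.01); qq=s[2]
    if i%4==0: print(s[0],qq)
W.append((tg-[0,0,40],r)); print(ik(*W[-1],qq,w=.01)[::2],tg)
rows(W,p,Rc)
E
python3 pp.py 55
```

```text
False [-1.72  0.49  0.81  2.22  1.19  0.69  2.35]
False [-1.62  0.31  0.79  2.13  1.    0.72  2.72]
False [-0.77  0.28 -0.03  1.98  1.02  0.82  2.86]
False [ 0.27  0.85 -1.47  1.8   1.49  1.49  2.86]
(np.False_, array([ 0.26,  0.9 , -1.43,  1.83,  1.53,  1.47,  2.83])) [662.02 223.47 230.  ]
-0.61 -0.28 0.00 -0.01 0.01 -0.24    [537. 268. 150.]
-1.23 -0.57 0.00 -0.01 0.01 -0.47    [537. 268. 171.]
-1.84 -0.85 0.00 -0.01 0.01 -0.71    [537. 268. 191.]
-2.46 -1.14 0.00 -0.01 0.01 -0.94    [537. 268. 211.]
-3.07 -1.42 0.01 -0.01 0.01 -1.18    [537. 268. 232.]
-3.69 -1.70 0.01 -0.01 0.01 -1.42    [537. 268. 252.]
-3.99 -1.54 0.01 -0.01 0.01 -1.65    [545. 265. 258.]
-4.09 -1.08 0.01 -0.01 0.01 -1.89    [558. 260. 255.]
-4.19 -0.62 0.01 -0.01 0.01 -2.12    [571. 256. 252.]
-4.29 -0.16 0.01 -0.01 0.01 -2.36    [584. 251. 249.]
-4.38 0.30 0.01 -0.01 0.01 -2.59    [597. 246. 246.]
-4.48 0.77 0.00 -0.01 0.01 -2.83    [610. 242. 243.]
-4.58 1.23 0.00 -0.01 0.01 -3.07    [623. 237. 239.]
-4.68 1.69 0.00 -0.01 0.00 -3.30    [636. 233. 236.]
-4.78 2.15 0.00 -0.01 0.00 -3.54    [649. 228. 233.]
-4.87 2.61 0.00 -0.01 0.00 -3.77    [662. 223. 230.]
-3.66 3.17 0.00 -0.01 0.00 -3.77    [662. 223. 190.]
```

```bash
python3 - <<'E'
from plan import *
q,p,Rc=now()
pad=np.array([654.3,226.2,0])
for T in (30,40,50):
  for ps in (-20,0,15):
    r=tool(ps*dg,T*dg); h=np.array([np.cos(ps*dg),np.sin(ps*dg),0])*10*np.sin(T*dg)
    s=ik(pad+h+[0,0,190],r,q,w=.02); m=np.minimum(s[2]-LO,HI-s[2]).min()
    print(T,ps,s[0],round(s[1],2),s[2],round(m,2))
E
```

```text
30 -20 False 0.31 [-1.48  0.67  0.88  2.13  1.44  0.45  2.2 ] 0.32
30 0 False 0.96 [-1.17  0.47  0.59  2.3   2.36  0.55  1.7 ] 0.24
30 15 False 1.56 [-0.85  0.4   0.4   2.36  2.95  0.61  1.48] 0.18
40 -20 False 0.75 [-1.29  0.51  0.68  2.06  1.14  0.48  2.63] 0.23
40 0 False 0.67 [-1.2   0.41  0.7   2.21  2.07  0.25  2.07] 0.12
40 15 False 1.31 [-0.69  0.31  0.23  2.23  2.71  0.28  1.8 ] 0.15
50 -20 False 1.08 [-0.65  0.4  -0.06  1.93  1.07  0.72  2.86] 0.0
50 0 True 1.12 [-0.61  0.32  0.02  2.09  1.4   0.38  2.86] 0.0
50 15 True 1.2 [-0.53  0.3   0.06  2.13  1.68  0.13  2.86] 0.0
```

```bash
python3 pp.py 35
```

```text
False [-1.76  0.57  0.84  2.25  1.27  0.69  2.21]
False [-1.74  0.43  0.86  2.2   1.21  0.73  2.42]
False [-1.59  0.47  0.86  2.15  1.22  0.6   2.49]
False [-1.44  0.51  0.84  2.08  1.19  0.49  2.58]
(np.False_, array([-1.43,  0.61,  0.85,  2.11,  1.28,  0.41,  2.43])) [659.71 224.29 230.  ]
-0.61 -0.28 0.00 -0.01 0.01 -0.08    [537. 268. 150.]
-1.23 -0.57 0.00 -0.01 0.01 -0.16    [537. 268. 171.]
-1.84 -0.85 0.00 -0.01 0.01 -0.24    [537. 268. 191.]
-2.46 -1.14 0.00 -0.01 0.01 -0.32    [537. 268. 211.]
-3.07 -1.42 0.01 -0.01 0.01 -0.40    [537. 268. 232.]
-3.69 -1.70 0.01 -0.01 0.01 -0.48    [537. 268. 252.]
-3.99 -1.55 0.01 -0.01 0.01 -0.56    [545. 265. 258.]
-4.08 -1.09 0.01 -0.01 0.01 -0.64    [558. 260. 255.]
-4.18 -0.64 0.01 -0.01 0.01 -0.72    [570. 256. 252.]
-4.27 -0.19 0.01 -0.01 0.01 -0.80    [583. 251. 249.]
-4.37 0.27 0.01 -0.01 0.01 -0.88    [596. 247. 246.]
-4.46 0.72 0.00 -0.01 0.01 -0.96    [609. 242. 243.]
-4.56 1.18 0.00 -0.01 0.01 -1.04    [621. 238. 239.]
-4.65 1.63 0.00 -0.01 0.01 -1.12    [634. 233. 236.]
-4.74 2.08 0.00 -0.01 0.01 -1.19    [647. 229. 233.]
-4.84 2.54 0.00 -0.01 0.01 -1.27    [660. 224. 230.]
-3.63 3.10 0.00 -0.01 0.01 -1.27    [660. 224. 190.]
```

apply_moves(
  series="-0.6 -0.28 0 0 0 -0.08 40; -1.2 -0.57 0 0 0 -0.16 0; -1.8 -0.85 0 0 0 -0.24 0; -2.4 -1.14 0 0 0 -0.32 0; -3 -1.42 0 0 0 -0.4 0; -3.7 -1.7 0 0 0 -0.48 0; -4 -1.55 0 0 0 -0.56 0; -4.1 -1.1 0 0 0 -0.64 0; -4.2 -0.65 0 0 0 -0.72 0; -4.3 -0.2 0 0 0 -0.8 0; -4.4 0.25 0 0 0 -0.88 0; -4.5 0.7 0 0 0 -0.96 0; -4.6 1.2 0 0 0 -1.04 0; -4.65 1.6 0 0 0 -1.12 0; -4.75 2.1 0 0 0 -1.2 0; -4.85 2.55 0 0 0 -1.27 0; -4.85 2.55 0 0 0 -1.27 0; -4.85 2.55 0 0 0 -1.27 0",
)

```text
clock: 18.75
tcp_pos: [660.0, 223.2, 229.7]
ee_rot: [1.188, 1.557, -1.87]
force: [-0.6, 0.3, 0.6]
gripper_width: 0.004
```

```bash
python3 rec.py; cat > pr.py <<'E'
from plan import *
q,p,Rc=now(); sx=np.array([np.cos(-.34),np.sin(-.34),0]);sy=np.array([-sx[1],sx[0],0])
tip=p+Rc[:,0]*10; d=tip-[654.3,226.2,0]; print("tip edge rel pad",d@sx,d@sy,"z",tip[2],"F",arm.observe()['force'],"w",arm.observe()['gripper_width'])
mv=lambda x,y,z:(Rc.T@(sx*x+sy*y+np.array([0,0,z])))/30
print("to pad xy, z186:",mv(-(d@sx),-(d@sy),186-tip[2]),"10mm down:",mv(0,0,-10))
E
python3 pr.py
```

```text
18.75 q [-1.44  0.51  0.85  2.08  1.18  0.49  2.59] tcp [660.03 223.24 229.74] 
 [[-0.54  0.77 -0.34]
 [ 0.19 -0.28 -0.94]
 [-0.82 -0.57  0.  ]] F [-0.63  0.27  0.63]
tip edge rel pad 0.6547594803768275 -0.8817967760640344 z 221.5415513463143 F [-0.63  0.27  0.63] w 0.0036954676142465087
to pad xy, z186: [ 0.98  0.66 -0.03] 10mm down: [ 0.27  0.19 -0.  ]
```

apply_moves(
  series="0.3 0.2 -0.01 0 0 0 0; 0.6 0.4 -0.02 0 0 0 0; 0.9 0.6 -0.03 0 0 0 0; 0.98 0.66 -0.03 0 0 0 0; 0.98 0.66 -0.03 0 0 0 0",
)

```text
clock: 19.25
tcp_pos: [659.1, 225.9, 194.0]
ee_rot: [1.184, 1.558, -1.869]
force: [-0.1, -0.0, -0.8]
gripper_width: 0.002
```

apply_moves(
  series="0.03 0.02 0 0 0 0 0; 0.06 0.04 0 0 0 0 0; 0.09 0.06 0 0 0 0 0; 0.11 0.08 0 0 0 0 0; 0.11 0.08 0 0 0 0 0",
)

```text
clock: 19.75
tcp_pos: [659.8, 225.8, 190.7]
ee_rot: [1.186, 1.558, -1.868]
force: [-2.3, 0.9, 5.2]
gripper_width: 0.006
```

apply_moves(
  series="0.02 0.015 0 0 0 0 0; 0.04 0.03 0 0 0 0 0; 0.06 0.04 0 0 0 0 0; 0.08 0.055 0 0 0 0 0; 0.08 0.055 0 0 0 0 0",
)

```text
clock: 20.25
tcp_pos: [659.8, 225.8, 187.7]
ee_rot: [1.186, 1.558, -1.868]
force: [-2.4, 0.8, 5.4]
gripper_width: 0.003
```

```bash
python3 pr.py
```

```text
tip edge rel pad -0.41104610238958417 1.4021820975953136 z 179.4757821502049 F [-2.39  0.78  5.37] w 0.003091461987249504
to pad xy, z186: [-0.19 -0.11  0.05] 10mm down: [ 0.27  0.19 -0.  ]
```

apply_moves(
  series="0.014 0.01 0 0 0 0 0; 0.027 0.019 0 0 0 0 0; 0.041 0.028 0 0 0 0 0; 0.041 0.028 0 0 0 0 0",
)

```text
clock: 20.65
tcp_pos: [659.8, 225.7, 186.1]
ee_rot: [1.186, 1.558, -1.868]
force: [-1.6, 1.2, 5.8]
gripper_width: 0.004
```

apply_moves(
  series="0.014 0.01 0 0 0 0 0; 0.027 0.019 0 0 0 0 0; 0.027 0.019 0 0 0 0 0",
)

```text
clock: 20.95
tcp_pos: [659.9, 225.7, 185.6]
ee_rot: [1.187, 1.558, -1.868]
force: [-6.4, 0.6, 9.5]
gripper_width: 0.004
```

apply_moves(
  series="0.014 0.01 0 0 0 0 0; 0.027 0.019 0 0 0 0 0; 0.027 0.019 0 0 0 0 0",
)

```text
clock: 21.25
tcp_pos: [660.1, 225.8, 185.4]
ee_rot: [1.188, 1.557, -1.867]
force: [-11.7, 1.8, 17.2]
gripper_width: 0.003
```

The stage is seated: the tip stopped at about z=177.2 (177 expected) and the force rose from about 5 to 17 N. I'll lift off and check.

apply_moves(
  series="-0.1 -0.07 0 0 0 0 0; -0.3 -0.2 0 0 0 0 0; -0.8 -0.55 0 0 0 0 0; -1.6 -1.1 0 0 0 0 0; -2.3 -1.6 0 0 0 0 0; -2.6 -2.4 0 0 0 0 0; -2.5 -3.5 0 0 0 0 0; -2.4 -4.6 0 0 0 0 0; -2.3 -5.7 0 0 0 0 0; -2.2 -6.5 0 0 0 0 0; -2.2 -6.5 0 0 0 0 0; -2.2 -6.5 0 0 0 0 0",
)

```text
clock: 22.45
tcp_pos: [544.7, 266.8, 349.3]
ee_rot: [1.184, 1.56, -1.868]
force: [-1.0, -0.3, 0.7]
gripper_width: 0.006
```

```bash
python3 rec.py
python3 - <<'E'
from h import *
im=cams.grab_frame("wrist");c=cams.get_calibration("wrist")
t=cams.grab_frame("top");s=cams.grab_frame("scene")
cv2.imwrite("pics/w5.png",np.hstack([cv2.resize(im[:,60:480],(500,500)),np.vstack([cv2.resize(t[100:320,120:430],(300,213),interpolation=cv2.INTER_AREA),cv2.resize(s[170:340,70:490],(300,287))])]))
v=[610.97,241.73,-.34];cc,sn=np.cos(v[2]),np.sin(v[2])
for z in (165,170,175):
    print(z,(proj(c,[[v[0]-sn*y,v[1]+cc*y,z] for y in (55,-55)])-[60,0])*500/420)
E
```

```text
22.45 q [-1.74  0.16  0.79  2.07  1.05  0.98  2.77] tcp [544.7  266.83 349.34] 
 [[-0.54  0.77 -0.33]
 [ 0.19 -0.27 -0.94]
 [-0.82 -0.57  0.  ]] F [-0.95 -0.25  0.68]
165 [[197.06 345.72]
 [318.19 345.9 ]]
170 [[196.42 343.29]
 [318.85 343.48]]
175 [[195.76 340.81]
 [319.53 341.  ]]
```

View pics/w5.png

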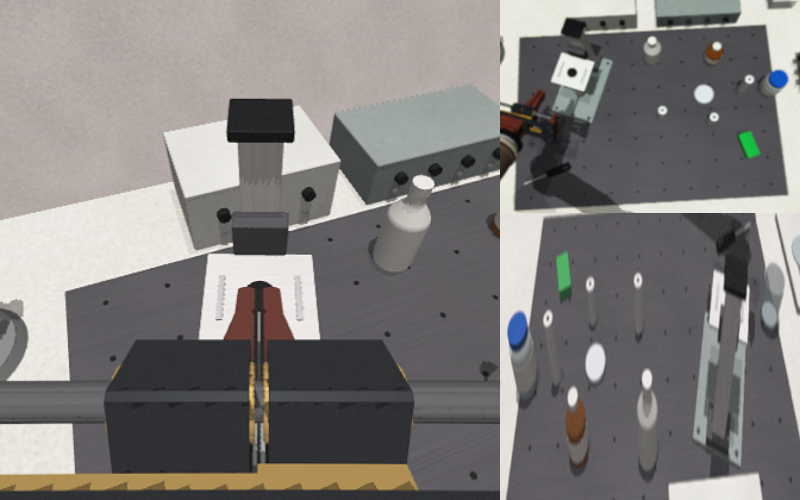

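The other posts and bench items are where they were, and the stage looks level. I'll take one close look from the front to confirm the post and the contact.

apply_moves(
  series="0.6 -0.8 0 0 0 0 0; 1.2 -0.4 0 0 0 0 0; 2 0.2 0 0 0 0 0; 2.8 0.75 0 0 0 0 0; 3.6 1.3 0 0 0 0 0; 4.4 1.9 0 0 0 0 0; 5 2.3 0 0 0 0 0; 5.4 2.6 0 0 0 0 0; 5.4 2.6 0 0 0 0 0; 5.4 2.6 0 0 0 0 0",
)

```text
clock: 23.6
tcp_pos: [518.0, 275.0, 172.5]
ee_rot: [1.187, 1.556, -1.87]
force: [0.3, -0.2, 0.2]
gripper_width: 0.006
```

```bash
python3 - <<'E'
from h import *
im=cams.grab_frame("wrist")
cv2.imwrite("pics/w6.png",cv2.resize(im[100:400,130:430],(600,600),interpolation=cv2.INTER_CUBIC))
E
```

```text
(no output)
```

View pics/w6.png

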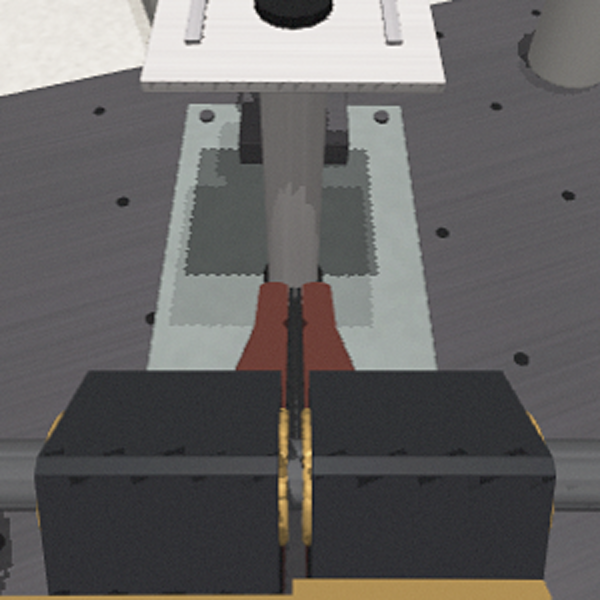

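The post is upright at about x=294 under the stage, and the mark shows evenly on both sides of its foot at (266,275) and (322,275). The gripper is clear, so I'm handing in.

```bash
python3 -c "
from workcell import arm
print(arm.close_job(), arm.observe()['clock'])"
```

```text
the job is handed in; nothing more can be done
the job is handed in; nothing more can be done
```

The 155 mm post now stands upright on the mark with the stage pressed down onto it, and the job is handed in at about 24 s of the 64 s allowed.

- **Choice of post:** I measured about 160 mm of clear space under the stage. The 155 mm post was therefore the closest fit, with about 5 mm to spare.
- **Placing:** I gripped it from the side, slid it in under the stage from the front and set it down within about 1 mm of the mark centre. I felt it touch the base before letting go.
- **Pressing:** With shut fingers on the pad, the stage moved down at about 5 N. It stopped with the fingertip at 177.2 mm, where 177 mm is expected with the stage resting on the post, and the force rose to about 17 N.
- **Last checks:** The post is upright with the mark showing evenly on both sides of its foot. The other posts and bench items look unmoved, and the gripper is clear with almost no force on it.

No check failed. The only disagreement was 1–2 mm between the wrist-camera and arm positions, which is within the stated calibration error. I judged that the stage rests on the post from the force and height, because the camera could not see the contact itself.

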